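# Unlock the balance and tare it

## Task

The balance is still locked for moving, with its lock lever over at the red mark: push the blue-knobbed lever over with a fingertip until it snaps across to the green mark and stays there. Then press the green tare key all the way down with a fingertip and let it come back up. Do not press the yellow key, and leave the beaker on the pan and the other loose things on the bench where they are: nothing is to be lifted or shifted.

Things in the scene. Friction and masses are not known exactly. Their poses are not given: they have to be found in the camera images.
- balance: White laboratory balance, fixed to the bench, 300 mm long (its x) by 200 mm wide (its y); origin at the centre of its underside, z up, front (low end with sloping display) towards its -x. Its square steel pan (170 mm, top 92 mm above the bench) is centred at x = +52 mm. The lock lever stands on a grey pod on its left (+y) side, red mark at the pod's front (-x) end, green at its back.
- lock (a joint): Lock lever, a hinge about the balance's y. 0 rad: leaning 0.4 rad from upright to the balance's front (-x), over the red mark, locked; it starts there. 0.4: upright. 0.8: leaning to the back (+x), over the green mark, unlocked. An over-centre spring (0.5 to 0.6 N m per rad from upright) drives it to the nearer end, so past centre it snaps over; about 3 N square to the rod at the knob starts it (more if the finger drags on it), less towards centre.
- lock_tip (a point): Centre of the lever's blue ball knob (26 mm diameter), on a 10 mm steel rod, 70 mm from the pivot; moves with the lever. About 130 mm above the bench at either end, 136 mm when upright.
- lock_pivot (a point): The lever's pivot, on the balance at x = 0, y = +128 mm, 66 mm above the bench, with the balance's axes: the knob is pushed along +x. The pod under it is 120 mm along x, y from +99 to +154 mm, top at 62 mm; two steel cheeks, 14 to 22 mm to either side of the lever's plane and within 25 mm of the pivot along x, rise to 77 mm.
- tare (a joint): The green tare key: 0 m released, 0.006 m fully down (about 5 N, springs back up).
- tare_top (a point): Centre of the top of the green round tare key (34 mm diameter), about 52 mm above the bench when released; it stands 10 mm proud of its black collar (50 mm diameter), on a white pod 80 x 75 x 30 mm fixed to the bench. It may stand at the left or the right of the balance.
- print (a joint): The yellow print key, not to be pressed: 0 m released, 0.006 m fully down.
- print_top (a point): Centre of the top of the yellow round print key, otherwise like the tare key and on the other side of the balance.
- beaker: Open glass beaker, 68 mm diameter, 110 mm tall, loose on the balance's pan; origin at the centre of its underside. Leave it standing.
- amber: Amber glass bottle with black cap, 80 mm diameter, 160 mm tall, origin at the centre of its underside. Leave it.
- jar: Glass jar with blue cap, 68 mm diameter, 90 mm tall, origin at the centre of its underside. Leave it.
- tray: White open weighing tray, 100 x 80 x 30 mm, origin at the centre of its underside. Leave it.
- spatula: Spatula with black handle, 190 mm long, lying flat along its own x; origin on the underside. Leave it.
- weight: Brass test weight with a knob, 34 mm diameter, 54 mm tall, origin at the centre of its underside. Leave it.
Things that resemble listed ones, but are neither listed nor needed, are in the scene too. What is shaped like the part that bears tare but turquoise is not meant.

How it is judged:
By the outcome, as a careful person would: the job done as asked, in the order asked, and still so for the second after the job is handed in, with the robot touching nothing.
It also fails if it takes over 48 s, if anything falls off the work surface, if the arm or the gripper's body presses on something with over 40 N, if the wrist force passes 120 N, or if a joint passes its speed limit or range.

## Robot

A 6-joint arm with a two-finger parallel gripper is mounted at the origin on the work surface. World frame = base frame: x ahead of the robot, y to its left, z up, the work surface at z = 0. Lengths are in m, angles in degrees, forces in N, time in s.
With the tool pointing down it reaches from about 0.325 to 0.85 m from the base axis. Payload 15.5 kg.
Tool frame: the origin (TCP) lies at the very end of the fingers, on their centre line; the grasp point (between the pads) lies arm.grip_depth behind it (arm.grip_depth is the distance from the TCP to the grasp point, in m); z points along the fingers, y is the direction in which the jaws open and shut (so a half turn about z gives the same grasp; the last joint's range is limited). The gripper opens to 91 mm and grips with 3 to 60 N. Pads are 32 mm wide; open, the fingers measure 118 mm over their backs; the gripper's body (76 mm by 178 mm) begins 60 mm behind the grasp point.
Start: joints at [62.481, 28.281, 77.091, -0, 74.628, -5.472], TCP at [0.235, 0.579, 0.214] pointing down, gripper open.
Joint ranges: [-166.48, 166.48], [-47.26, 123.95], [12.59, 153.08], [-70.14, 250.14], [6.76, 159.57], [-176.63, 176.63]. Speed limits (degrees/s): [108.29, 108.29, 147.25, 172.46, 172.46, 172.46].

## Interface

Orientations are given as a 3x3 rotation matrix whose columns are the frame's x, y, z axes.
In Python, from rig import arm gives the robot as it stands. Calls block until the motion is done:
- arm.move_to(position, orientation): joint-space move of the TCP to a pose.
- arm.move_l(position, orientation=None, feed=0.15): straight line of the TCP; orientation=None keeps the orientation; feed is the mean speed in m/s.
- arm.move_joints(angles): joint-space move.
- arm.grip(opening): finger opening in m; the grip force is fixed at half the most; returns when the fingers have stopped.
- arm.sleep(seconds).
- arm.solve_ik(position, orientation): joint angles nearest the present ones, or None.
- arm.snapshot(name): name is "side" or "top"; returns the picture (420x560x3 uint8, red, green, blue); there is no depth.
- arm.get_calibration(name): a dict with "intrinsics" (3x3 intrinsics, pixels), "k1" (the pictures are not rectified: a ray, as slopes to the right and down, at radius r is drawn at 1 + k1 r^2 times it, then the intrinsics apply), "cam_to_world" (4x4, takes a point from camera to world coordinates). Camera axes: x right, y down, z forward; pixel columns grow to the right and rows downward; lengths in m; the calibration is good to about 2 mm. A picture is of the moment at which its call begins. get_calibration takes no time and is no camera call.
A pose or a line that the arm cannot do raises arm.Unreachable and nothing moves.
- arm.sign_off(): hands the job in, once; it reports no verdict.
Readings, each from a call of its own:
- arm.current_t(): time.
- arm.current_joint_positions(): joint angles.
- arm.current_dq(): joint speeds.
- arm.current_tau(): joint torques, N m.
- arm.current_ee_pos(): TCP position.
- arm.current_tool_rot(): TCP orientation.
- arm.current_force(): force on the tool from outside, world axes, zero at the start.
- arm.current_torque(): the same for the moment, N m.
- arm.current_width(): finger opening in m.
Only numpy, scipy, OpenCV 4.12 (cv2) and the standard library are available. Lean on these libraries where they do the work, as an engineer would, in place of code of your own. Each camera call takes 0.05 s, during which the arm holds its last target.

## Working session

There is one attempt and no reset: what is moved stays moved. The work goes in short steps, each a Python script; the robot and the scene stay as the last script left them, time stands still between calls to the robot, and variables do not carry over. Pictures are saved under pics/ and viewed, and the job is handed in when it is done.

```bash
mkdir -p pics; ls; python3 - <<'E'
from rig import arm
import cv2,numpy as np
for n in("side","top"):
    im=arm.snapshot(n); cv2.imwrite(f"pics/{n}0.png",im[:,:,::-1])
    c=arm.get_calibration(n); print(n,np.round(c["intrinsics"],2).tolist(),c["k1"],np.round(c["cam_to_world"],4).tolist())
print(arm.current_t(),arm.grip_depth,arm.current_width(),np.round(arm.current_tool_rot(),3).tolist())
E
```

```text
pics
side [[484.16, 0.0, 279.44], [0.0, 484.16, 209.22], [0.0, 0.0, 1.0]] 0.034345085585987825 [[0.9912, -0.0553, 0.1202, 0.348], [-0.1318, -0.4953, 0.8587, -1.282], [0.0121, -0.8669, -0.4983, 0.8018], [0.0, 0.0, 0.0, 1.0]]
top [[512.64, 0.0, 274.26], [0.0, 512.64, 213.68], [0.0, 0.0, 1.0]] -0.0390928023357422 [[0.0255, -0.9981, 0.0556, 0.4271], [-0.9996, -0.026, -0.0083, -0.0514], [0.0098, -0.0554, -0.9984, 1.523], [0.0, 0.0, 0.0, 1.0]]
0.1 0.0188 0.09141375553345578 [[-0.927, 0.375, -0.0], [0.375, 0.927, -0.001], [0.0, -0.001, -1.0]]
```

View pics/side0.png

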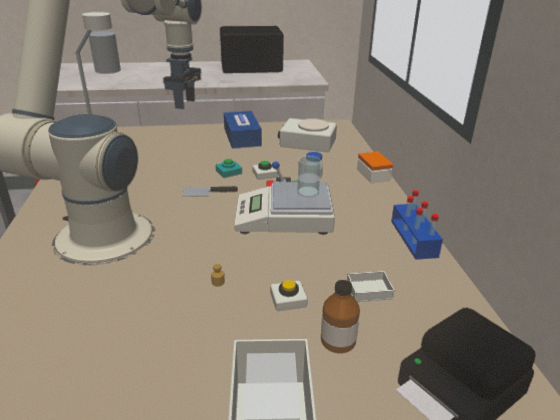

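View pics/top0.png

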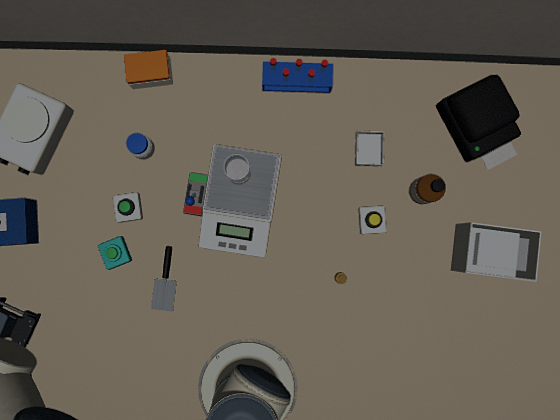

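The top view shows the balance around (240,200) and its lever pod at (195,194), with the knob near (190,201). There are two candidates for the tare key. The green key on a white pod at (125,207) fits the description. The one at (114,252) is on a turquoise pod, so it is the excluded lookalike. The yellow print key is at (374,220). I'll confirm in an enlarged crop.

```bash
python3 - <<'E'
import cv2,numpy as np
t=cv2.imread("pics/top0.png"); s=cv2.imread("pics/side0.png")
a=cv2.resize(t[125:285,90:290],(800,640),interpolation=cv2.INTER_CUBIC)[:600]
cv2.imwrite("pics/ct.png",a)
b=cv2.resize(s[130:250,205:345],(700,600),interpolation=cv2.INTER_CUBIC)
cv2.imwrite("pics/cs.png",b)
E
```

```text
(no output)
```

View pics/ct.png

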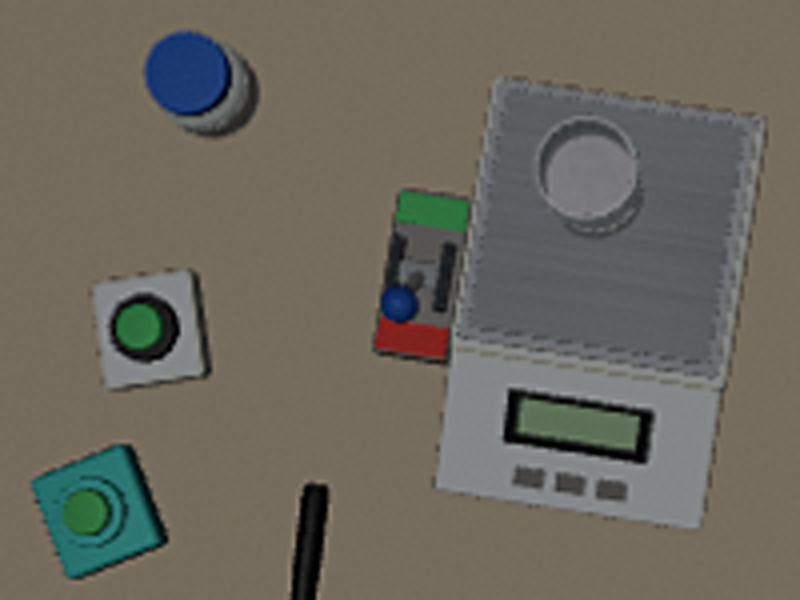

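View pics/cs.png

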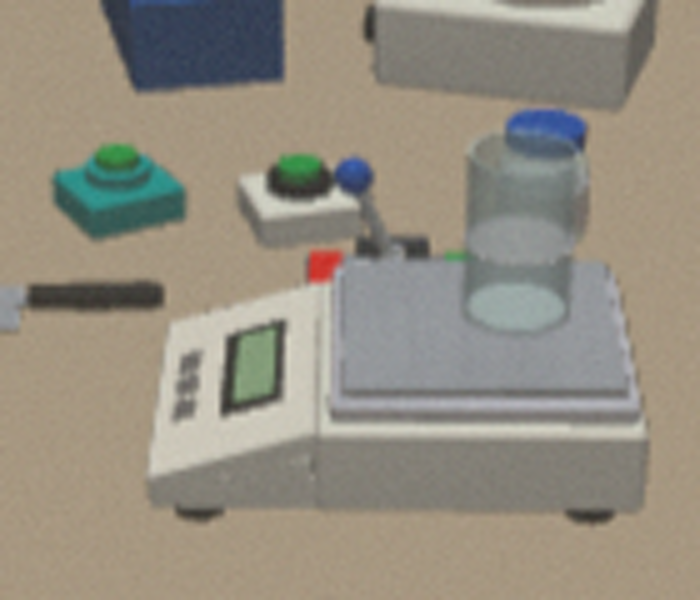

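The crop confirms it: the tare key is green on a white pod with a black collar, centred at (124.5,206.7). The knob is at (189.4,200.6), leaning towards the red mark. Now I'll locate both.

```bash
cat > h.py <<'E'
import numpy as np,cv2
from rig import arm
def ray(n,uv):
    c=arm.get_calibration(n);K=c["intrinsics"];M=c["cam_to_world"]
    d=np.array([(uv[0]-K[0,2])/K[0,0],(uv[1]-K[1,2])/K[1,1]]);u=d.copy()
    for _ in range(20): u=d/(1+c["k1"]*(u@u))
    return np.array(M)[:3,3],np.array(M)[:3,:3]@np.array([u[0],u[1],1])
def atz(n,uv,z):
    o,d=ray(n,uv); return o+d*(z-o[2])/d[2]
def tri(a,b):
    o,d=ray("top",a);p,e=ray("side",b)
    s=np.linalg.lstsq(np.c_[d,-e],p-o,rcond=None)[0]
    return (o+s[0]*d+p+s[1]*e)/2, np.linalg.norm(o+s[0]*d-p-s[1]*e)
E
python3 - <<'E'
from h import *
np.set_printoptions(precision=4,suppress=True)
C=lambda x,y:((x+.5)/4-.5+90,(y+.5)/4-.5+125)
S=lambda x,y:((x+.5)/5-.5+205,(y+.5)/5-.5+130)
pan=[atz("top",C(*p),.092) for p in[(497,78),(763,118),(722,386),(455,345)]]
c=np.mean(pan,0);print("pan",c,[np.linalg.norm(pan[i]-pan[i-1]) for i in range(4)])
ax=(pan[0]+pan[1]-pan[2]-pan[3])[:2];yaw=np.arctan2(ax[1],ax[0]);print("yaw",np.degrees(yaw))
ux=np.array([np.cos(yaw),np.sin(yaw)]);uy=np.array([-ux[1],ux[0]])
bal=c[:2]-.052*ux;piv=bal+.128*uy
print("bal",bal,"piv",piv,"knob pred",piv-ux*.07*np.sin(.4))
print("knob top",atz("top",C(398,303),.1305),"tri",tri(C(398,303),S(353,175)))
print("tare",atz("top",C(138,327),.052),tri(C(138,327),S(299,166)))
for nm,p in(("green",(433,211)),("red",(413,338))): print(nm,atz("top",C(*p),.062))
print("jar",atz("top",C(187,73),.09),"beaker",atz("top",C(587,165),.2))
E
```

```text
pan [0.5923 0.0295 0.092 ] [np.float64(0.1905043566698171), np.float64(0.18947485950715967), np.float64(0.1909870778622625), np.float64(0.1887668347144793)]
yaw -7.094705943875966
bal [0.5407 0.0359] piv [0.5565 0.163 ] knob pred [0.5294 0.1663]
knob top [0.535  0.1697 0.1305] tri (array([0.535 , 0.1696, 0.1309]), np.float64(7.571480523057437e-05))
tare [0.5189 0.3688 0.052 ] (array([0.5196, 0.37  , 0.0476]), np.float64(0.0008055028475032455))
green [0.607  0.1578 0.062 ]
red [0.5155 0.169  0.062 ]
jar [0.697  0.3311 0.09  ] beaker [0.6226 0.0391 0.2   ]
```

```bash
cat >> h.py <<'E'
yaw=np.radians(-7.05);ux=np.array([np.cos(yaw),np.sin(yaw),0]);
def Rt(s): 
    z=np.array([0,0,-1.]);y=s*ux;return np.c_[np.cross(y,z),y,z]
knob=np.array([.535,.1697,.1309])
E
python3 - <<'E'
from h import *
P=knob-.056*ux
for s in(1,-1):
    for p in ([*P[:2],.25],[*P[:2],.124],[.519,.369,.046]): 
        q=arm.solve_ik(p,Rt(s));print(s,None if q is None else np.round(q,1))
E
```

```text
1 [13.5 17.  90.  -0.  73.1 20.6]
1 [13.5 25.8 99.2 -0.  55.  20.6]
1 [30.  40.  84.4 -0.  55.5 37.1]
-1 [  13.5   17.    90.    -0.    73.1 -159.4]
-1 [  13.5   25.8   99.2   -0.    55.  -159.4]
-1 [  30.    40.    84.4   -0.    55.5 -142.9]
```

```bash
python3 - <<'E'
from h import *
P=knob-.056*ux; R=Rt(1)
arm.grip(0.0)
arm.move_to([*P[:2],.25],R)
arm.move_l([*P[:2],.124],feed=.12)
arm.sleep(.2); f0=arm.current_force(); print(f0,arm.current_width(),arm.current_t())
d=.056; 
while d>.030:
    d-=.003; p=knob-d*ux; arm.move_l([*p[:2],.124],feed=.05)
    f=arm.current_force()-f0; print(round(d,4),np.round(f,2))
    if -f@ux>1.5: break
print(arm.current_t())
im=arm.snapshot("side");cv2.imwrite("pics/s1.png",cv2.resize(im[60:260,180:380,::-1],(600,600)))
E
```

```text
[0.24300055 0.30631054 0.80778377] 0.00011953615710061984 4.5917
0.053 [-0.91 -0.64 -0.97]
0.05 [-0.52 -0.76 -1.51]
0.047 [-1.32  0.3  -0.5 ]
0.044 [-0.14 -0.49 -0.43]
0.041 [-0.13 -1.16 -0.94]
0.038 [-0.57  0.11 -0.34]
0.035 [-0.26 -0.42 -0.53]
0.032 [-0.68 -0.6  -0.31]
0.029 [-0.01 -0.77 -0.67]
6.8417
```

View pics/s1.png

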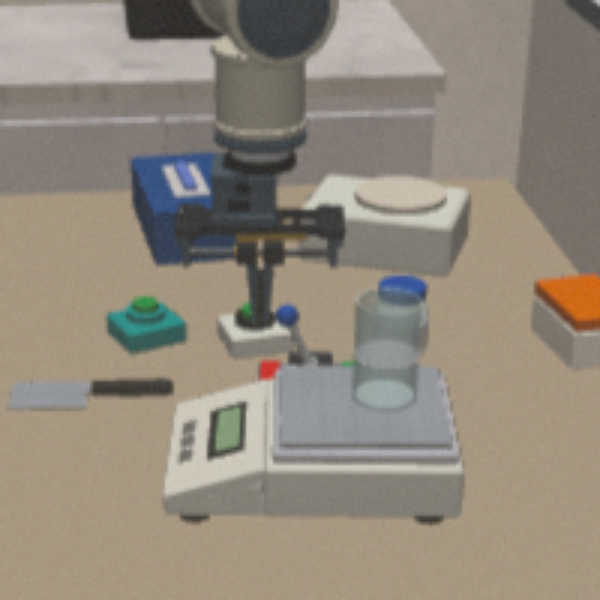

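The fingertips at crop (257,322) are just short of the knob at (287,314), so I'll keep pushing.

```bash
python3 - <<'E'
from h import *
f0=np.array([0,0,0.]); d=.029; mx=0
f0=arm.current_force()
while d>-.024:
    d-=.003; p=knob-d*ux; arm.move_l([*p[:2],.124],feed=.05)
    f=arm.current_force()-f0; print(round(d,4),np.round(f,2))
    if np.linalg.norm(f)>20: print("high");break
print(arm.current_t())
for n,sl in(("side",np.s_[60:260,180:380]),("top",np.s_[120:270,120:270])):
    im=arm.snapshot(n);cv2.imwrite(f"pics/{n}2.png",cv2.resize(im[sl][:,:,::-1],(600,600)))
E
```

```text
0.026 [-0.13 -0.29 -0.03]
0.023 [ 0.9   0.01 -1.37]
0.02 [-4.41  0.74  2.16]
0.017 [-4.78  1.01  4.31]
0.014 [-2.35  0.14  3.13]
0.011 [-2.01 -0.22  1.84]
0.008 [-1.4  -1.04  2.14]
0.005 [-1.2   0.54 -0.13]
0.002 [-0.22  0.48 -0.21]
-0.001 [-0.22  0.05 -0.35]
-0.004 [ 0.33  0.55 -0.1 ]
-0.007 [ 0.86 -0.68 -0.44]
-0.01 [-0.34  0.24 -1.2 ]
-0.013 [0.26 0.01 0.3 ]
-0.016 [0.06 0.33 0.07]
-0.019 [ 0.47  0.58 -0.1 ]
-0.022 [0.09 0.06 0.82]
-0.025 [ 0.81  0.7  -1.2 ]
11.3917
```

View pics/side2.png

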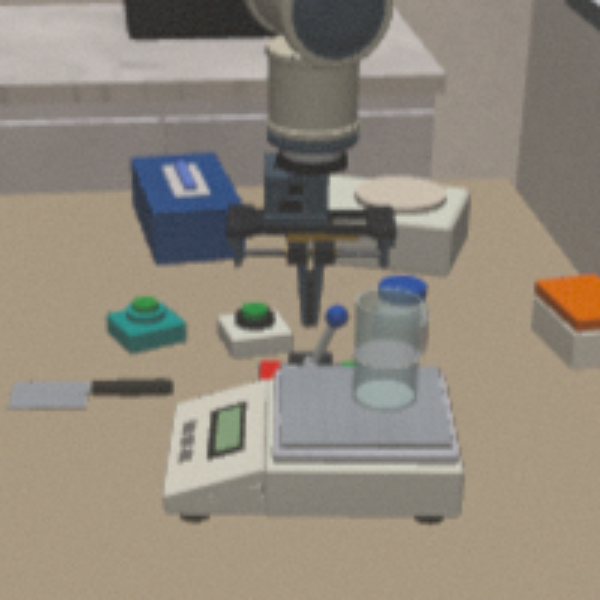

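View pics/top2.png

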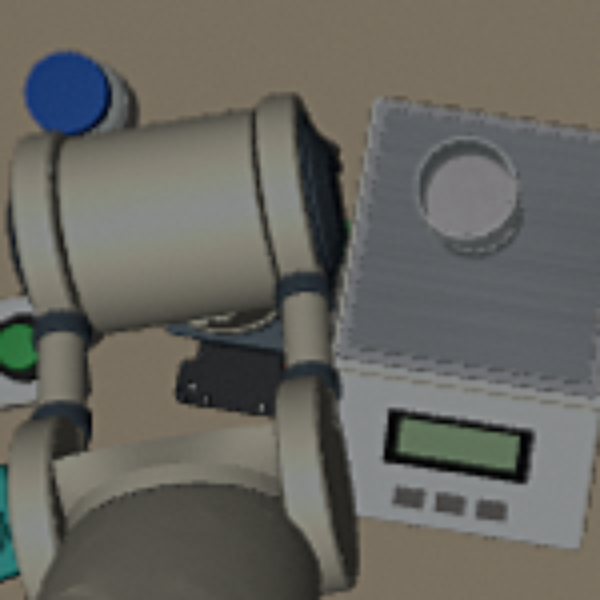

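The lever has snapped over: the knob is now at side crop (337,316), leaning back. Next is the tare key.

```bash
python3 - <<'E'
from h import *
R=Rt(1); p=arm.current_ee_pos()
arm.move_l([p[0]-.02,p[1],.2],feed=.15)
T=np.array([.519,.369])
arm.move_to([*T,.11],R)
arm.move_l([*T,.058],feed=.1); arm.sleep(.2)
f0=arm.current_force(); z=.058
while z>.041:
    z-=.001; arm.move_l([*T,z],feed=.03); arm.sleep(.05)
    f=arm.current_force()-f0; print(round(z,4),round(arm.current_ee_pos()[2],4),np.round(f,2))
    if f[2]>14: break
s=arm.snapshot("side");cv2.imwrite("pics/s3.png",cv2.resize(s[90:210,200:320,::-1],(600,600)))
print(arm.current_t())
E
```

```text
0.057 0.057 [-1.01 -0.41 -0.11]
0.056 0.056 [0.03 0.04 0.24]
0.055 0.055 [-0.46  1.04 -0.63]
0.054 0.054 [-0.63  0.05  0.51]
0.053 0.053 [-0.19  0.17 -0.17]
0.052 0.0521 [0.23 0.76 0.76]
0.051 0.051 [0.56 1.05 1.5 ]
0.05 0.05 [ 0.72 -0.13  2.42]
0.049 0.049 [0.08 1.38 3.04]
0.048 0.048 [1.18 1.44 3.04]
0.047 0.047 [1.56 1.26 5.  ]
0.046 0.0463 [0.26 0.14 8.31]
0.045 0.046 [-2.83 -1.3  20.62]
17.875
```

View pics/s3.png

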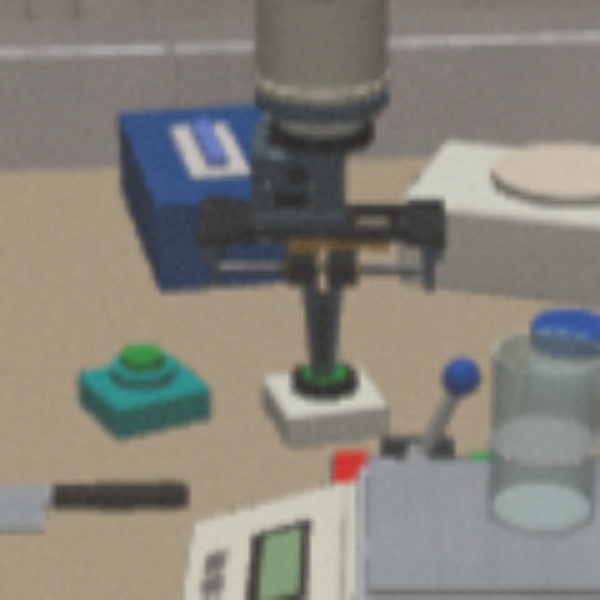

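The fingertip is on the green key at crop (325,372). The spring force rose from 0.052, with a hard stop at 0.046 (20 N), so the key is fully down. I'll release it and check.

```bash
python3 - <<'E'
from h import *
R=Rt(1)
arm.move_l([.519,.369,.15],feed=.08)
arm.move_l([.40,.50,.25],feed=.2); arm.sleep(.3)
s=arm.snapshot("side");t=arm.snapshot("top")
cv2.imwrite("pics/s4.png",cv2.resize(s[130:250,205:345,::-1],(700,600),interpolation=cv2.INTER_CUBIC))
cv2.imwrite("pics/t4.png",t[:,:,::-1]); print(arm.current_t(),arm.current_force())
E
```

```text
20.9083 [ 0.09219535 -0.41608566 -0.69779727]
```

View pics/s4.png

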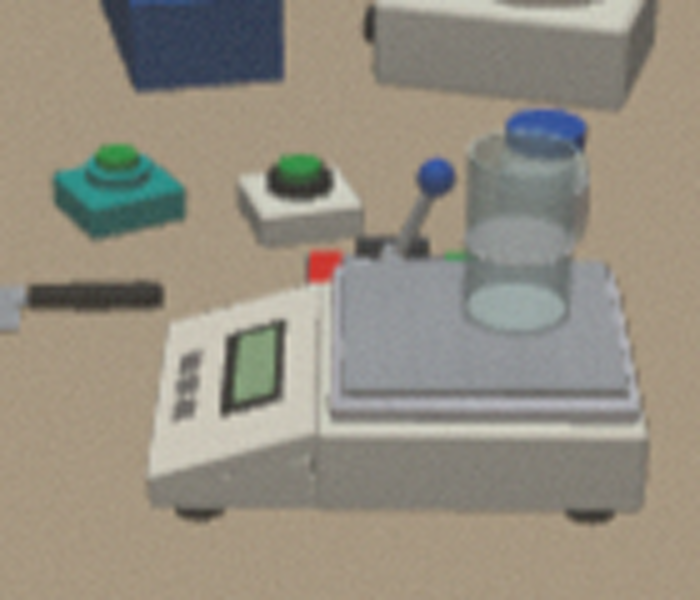

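View pics/t4.png

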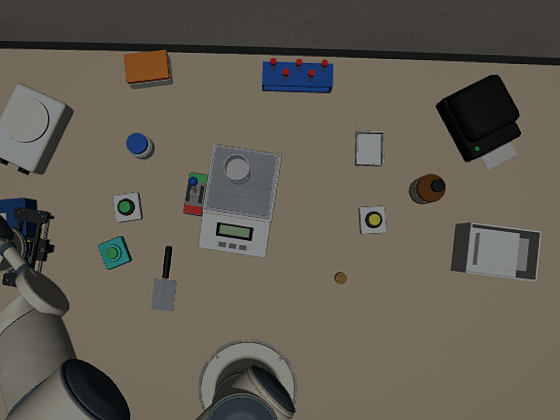

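The knob is at top (193,181), on the green side, about 54 mm from where it started. The tare key is back up at crop (299,166), as before, and everything else sits where it was.

```bash
python3 -c "
from rig import arm
arm.sign_off()"
```

```text
the job is handed in; nothing more can be done
```

The balance is unlocked and the tare key has been pressed and released, in that order. I handed the job in at about 21 s of the 48 s allowed.

- **Lock lever:** I pushed the blue knob with the closed fingertips. The force peaked at about 6.5 N, then fell to zero as the lever snapped over. Both cameras later showed it still leaning over the green mark, about 54 mm from where it started.
- **Tare key:** I pressed the green key on the white pod from 52 mm down to a hard stop at 46 mm, with about 20 N at the stop. The last pictures show it back up.
- **Everything else:** In the last pictures, the beaker, the yellow key and the other loose things look the same as at the start. The arm was clear of everything.
- **Checks that disagreed:**
  - The pan outline measured about 190 mm instead of 170 mm, probably because it took in the rim, so I took the lever position from both camera views instead.
  - The two-camera tare height read 47.6 mm against the stated 52 mm, but contact while pressing confirmed about 52 mm.

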